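# Dispense two cam locks with the lever and ease the lid shut

## Robot

A 7-joint arm with a two-finger parallel gripper is mounted at the origin on the work surface. World frame = base frame: x ahead of the robot, y to its left, z up, the work surface at z = 0. Lengths are in mm, angles in rad, forces in N, time in s.
With the tool pointing down it reaches from about 400 to 875 mm from the base axis. Payload 4.4 kg.
Tool frame: the origin (TCP) lies on the mounting face of the last link; the fingertips stand 173 mm ahead of it and the grasp point (between the pads) lies 155 mm ahead of it; z points along the fingers, y is the line along which they close (so a half turn about z gives the same grasp; the last joint's range is limited). The gripper opens to 85 mm and grips with 20 to 120 N. Pads are 22 mm wide; open, the fingers measure 114 mm over their backs; the gripper's body (76 mm by 85 mm) begins 54 mm behind the grasp point. The pads swing forward as they close: fully open they stand 13 mm farther back than shut.
Start: joints at [1.107, 0.628, 0.038, 1.517, -0.027, 0.996, -0.02], TCP at [251.826, -599.249, 404.713] pointing down, gripper open.
Joint ranges: [-3.06, 3.06], [-0.37, 2.12], [-1.25, 1.32], [0.18, 2.47], [-1.1, 4.24], [0.23, 1.98], [-2.94, 2.94]. Speed limits (rad/s): [2.57, 2.57, 3.14, 3.14, 3.14, 3.14, 3.14].

## Interface

Orientations are given as [roll, pitch, yaw] about the fixed x, y, z axes, in that order (R = Rz(yaw) Ry(pitch) Rx(roll)).
In Python, from cell import * gives the robot as it stands. The module is installed in compiled form; this text tells all that it offers.
- The arm moves only by the tool jog_arm, never from a script. Its argument "steps" is a list of rows, each a list of 7 numbers: the opening, from -1 (shut) to 1 (fully open), so that 0 is half open, then the shift along the tool's x, y, z as a fraction of full scale, then the turn, a rotation vector about the tool's x, y, z as a fraction of full scale. A call has 1 to 10 rows; each row shifts and turns the commanded pose from where the row before left it, along the tool's axes as they then stand; what a row does not reach is not made up. Full scale, the value 1, is 500 mm for a shift and 2 rad for a turn. A row lasts 1/8 s, in which the tool goes at most 62.5 mm and 10.7 degrees, less where a joint would pass 70% of its speed; a pose out of reach is approached as far as the arm can. A call with a number of a shift or a turn outside -1 to 1 is refused whole. A call with a gripper value outside its range is refused whole. The fingers move at their own pace and stop on an object; the grip force is fixed at half the most. Time passes only in rows, so rows that do not move let the fingers close. It gives the time, the measured TCP pose, the force, the opening and the grip force at its end, in the units of the state.
- read_state(): the state, without advancing time (a new reading comes with each control period).
- get_image(name): name is "scene" or "top" or "wrist"; returns a dict with "pixels" (384x512x3 uint8, red, green, blue), "depth" (384x512 float32, mm along the optical axis (not along the pixel's ray), 0 where there is no reading), "vertical_fov" (degrees; the focal length in pixels is half the picture's height over the tangent of half this angle, whatever the lens; pixels are square), "cx", "cy" (the principal point, pixels), "k1" (the pictures are not rectified: a ray, as slopes to the right and down, at radius r is drawn at 1 + k1 r^2 times it, then the intrinsics apply), "R" (3x3) and "t" (3): a world point X has camera coordinates R X + t. Camera axes: x right, y down, z forward; pixel columns grow to the right and rows downward; lengths in mm; the calibration is good to about 2 mm. A picture is of the moment at which its call begins.
- finish_job(): hands the job in; it is judged then, once.
The state is a dict: "clock": time; "qpos": joint angles; "qd": joint speeds; "tau": joint torques, N m; "eef_pos": TCP position; "tool_rot": TCP orientation; "force": force on the tool from outside, world axes, zero at the start; "torque": the same for the moment, N m; "width": finger opening in mm; "gripper_force": force on a finger pad.
Only numpy, scipy, OpenCV 4.12 (cv2) and the standard library are available. Lean on these libraries where they do the work, as an engineer would, in place of code of your own. Each camera call takes 0.05 s, during which the arm holds its last target. There are 200 camera calls.

## Task

Push the clear parts tray along its guides with the fingertips until it is home against the stop under the cam-lock dispenser, then press the dispenser's side lever right down so that its lid lifts, and keep it down until both cam locks have rolled out into the tray. Then ease the lever slowly all the way up so that the lid closes gently without slamming, and move clear. Do not lift the tray, touch the cam locks or disturb the other things on the table.

Things in the scene. Friction and masses are not known exactly. Their poses are not given: they have to be found in the camera images.
- dispenser: Grey steel cam-lock dispenser, fixed: foot 115 x 96 x 50 mm, chute above to 150 mm, clear hopper to 200 mm. Origin on the table, mid front face of the foot (the tray stop); x to its back (away from the robot at yaw 0), y left, z up. Two guides 12 mm high, 6 mm wide, 96 mm apart inside, run 215 mm forward (-x) from the stop.
- tray: Clear acrylic open tray with grey front face, 130 (x) x 90 (y) x 35 mm high, walls 4 mm, about 0.15 kg, loose between the guides, 3 mm play each side. Origin: centre of its underside; x points to the stop; outside of the grey front at x = -68 mm. Starts pulled out 45 to 85 mm; home, its back wall touches the stop and its origin is at x = -65 mm of the dispenser.
- lever: Bent steel lever on the dispenser's right (-y), black press pad at its forward end. Origin on its pivot, at (21, 0, 125) mm of the dispenser, axis along y. Pad centre 121 mm from the axis, at y = -130 mm. Points forward, 0.325 rad above level at rest, 0.325 below when fully down (pad drops 77 mm). Spring return: about 2 N at the pad at first, 6 N fully down; let go, it flies up and the lid slams.
- lever_pad (a point): Centre of the top of the black press pad (38 x 38 mm, 10 mm thick) of the lever; about 168 mm above the table at rest, about 91 mm fully down. It moves with the lever.
- lid (a joint): Angle of the steel lid (56 wide, 64 mm long) hung over the chute mouth from an axle at (-15, 0, 125) mm of the dispenser: 0 closed, 1.3 rad fully open (level, reaching forward to x = -80 mm). Geared to the lever: twice the lever's angle.
- cam_lock_a: Zinc cam lock, disc 20 mm diameter, 14 mm thick, 25 g, on its rim in the chute behind the lid. Origin at its centre. Rolls out into the tray within about half a second when the lid is open.
- cam_lock_b: Second, identical cam lock behind the first. Origin at its centre.
- screwdriver: Screwdriver with red plastic handle, about 200 mm long, lying loose. Leave alone. Origin under its middle.
- hex_key: Steel hex key, 70 x 26 mm, 6 mm thick, lying loose left of the tray guides. Leave alone. Origin under its long leg, 30 mm from the free end.
- mallet: Grey nylon mallet lying loose, head 40 mm diameter, 85 mm long, wooden handle 200 mm. Leave alone. Origin under the head.
- jar: Closed jar of 64 mm diameter, 85 mm high. Leave alone. Origin at the centre of its underside.
- tape_measure: Black tape measure 65 x 35 x 60 mm, standing. Leave alone. Origin at the centre of its underside.
- dowel_box: Small cardboard box 75 x 50 x 30 mm. Leave alone. Origin at the centre of its underside.
Mind the look-alikes: they are no part of the job. Leave any green, pink or red look-alike of the tray alone.

How it is judged (in metres and radians):
On the way, in this order (a step that is already met when the one before it is completed fails the run):
1. the tray is pushed home against the stop while the lid is still closed (x of tray in the frame of dispenser above -0.073 m and angle between tray's own z axis and vertical below 0.08 rad and height (world z) of tray below 0.006 m and value of joint lid below 0.15 rad), for 0.1 s.
2. the fingers press the lever right down and the lid is open (value of joint lid above 1.1 rad and contact force between the fingers and lever above 0.5 N), for 0.2 s.
3. the lid is closed again (value of joint lid below 0.06 rad), for 0.1 s.
At the end, for the whole second after the job is handed in: The tray stands flat within 12 mm of its stop, both cam locks lie inside it, the lid is closed (under 0.06 rad) (x of tray in the frame of dispenser above -0.077 m and angle between tray's own z axis and vertical below 0.08 rad and height (world z) of tray below 0.006 m and x of cam_lock_a in the frame of tray between -0.064 and 0.064 m and y of cam_lock_a in the frame of tray between -0.044 and 0.044 m and z of each of cam_lock_a, cam_lock_b in the frame of tray below 0.032 m and x of cam_lock_b in the frame of tray between -0.064 and 0.064 m and y of cam_lock_b in the frame of tray between -0.044 and 0.044 m and value of joint lid below 0.06 rad); the robot touches nothing.
It fails at once if the lid comes down faster than 2 rad/s (it slams) (velocity of joint lid below -2 rad/s).
It fails at once if the tray is lifted or tipped (height (world z) of tray above 0.012 m or angle between tray's own z axis and vertical above 0.2 rad).
It fails at once if a cam lock is touched or lifted (contact force between the fingers and cam_lock_a above 0.3 N or height (world z) of any of cam_lock_a, cam_lock_b above 0.13 m or contact force between the fingers and cam_lock_b above 0.3 N).
It fails at once if another thing on the table is disturbed (moved over 25 mm) (distance of any of screwdriver, hex_key, mallet, jar, tape_measure, dowel_box from where it was at the start of the episode above 0.025 m).
It also fails if it takes over 56 s, if anything falls off the work surface, if the arm or the gripper's body presses on something with over 40 N, if the wrist force passes 120 N, or if a joint passes its speed limit or range.

## Working session

There is one attempt and no reset: what is moved stays moved. The work goes in short steps, Python scripts to look and compute and a tool call to move; the robot and the scene stay as the last step left them, time stands still between calls to the robot, and variables do not carry over. Pictures are saved under pics/ and viewed, at most 10 in all, crops included, and the job is handed in when it is done.

Besides the shell and the picture viewer there is one more tool, called after "Emit:" in YAML: its name, and indented under it one key for each argument. jog_arm: Moves the arm, as the interface text tells. Shift numbers are shares of 500 mm and turn numbers shares of 2 rad, none past 1 either way. Its arguments: {"type":"object","properties":{"steps":{"type":"array"}},"required":["steps"]}

```bash
mkdir -p pics
cat > h.py <<'E'
from cell import *
import numpy as np, cv2
def save(n,f):
    im=get_image(n); cv2.imwrite('pics/'+f+'.png',cv2.cvtColor(im['pixels'],cv2.COLOR_RGB2BGR)); np.save('pics/'+f+'.npy',im,allow_pickle=True); return im
def load(f): return np.load('pics/'+f+'.npy',allow_pickle=True).item()
def cloud(im):
    h,w=im['depth'].shape; f=h/2/np.tan(np.radians(im['vertical_fov'])/2)
    K=np.array([[f,0,im['cx']],[0,f,im['cy']],[0,0,1.]])
    u,v=np.meshgrid(np.arange(w),np.arange(h)); p=np.stack([u,v],-1).reshape(-1,1,2).astype(float)
    r=cv2.undistortPoints(p,K,np.array([im['k1'],0,0,0,0.])).reshape(h,w,2)
    R,t=np.array(im['R']),np.array(im['t'])
    d=np.dstack([r,np.ones((h,w))])
    P=(d*im['depth'][...,None]-t)@R
    return P, d@R, -R.T@t      # points, ray dirs, centre
def onplane(im,u,v,z):
    P,D,c=cloud(im); d=D[int(v),int(u)]; return c+d*(z-c[2])/d[2]
E
python3 - <<'E'
from h import *
a=save('scene','s0'); b=save('top','t0')
cv2.imwrite('pics/st0.png',np.hstack([cv2.imread('pics/s0.png'),cv2.imread('pics/t0.png')])[:, :])
for i in(a,b): print(i['vertical_fov'],i['k1'],-np.array(i['R']).T@i['t'])
print(read_state())
E
```

```text
44.196511152538974 -0.025757787728680696 [1744.5382545  -298.82474129 1018.46795543]
53.4803111005403 -0.012682443769408603 [ 473.85379731    2.88073908 1156.03807683]
{'clock': 0.1, 'qpos': array([ 1.10720601,  0.62927753,  0.03846952,  1.51827021, -0.02697175,
        0.99632847, -0.02001518]), 'qd': array([ 0.00096891, -0.00251648,  0.0017494 , -0.002829  ,  0.00094191,
        0.00053006, -0.00252679]), 'tau': array([ 2.93591176e-03, -5.64535654e+01,  1.23052832e+00, -1.93971652e+01,
        1.13113591e-02,  5.50671044e-03, -1.43271166e-05]), 'eef_pos': array([ 251.71065186, -598.99396247,  403.86505972]), 'tool_rot': array([-3.13982857e+00,  5.77492512e-05,  3.97770482e-01]), 'force': array([-0.73409229,  0.22794013,  0.16424273]), 'torque': array([-0.02339493, -0.023902  ,  0.01565747]), 'gripper_force': 0.0, 'width': 85.24334893284744}
```

View pics/s0.png

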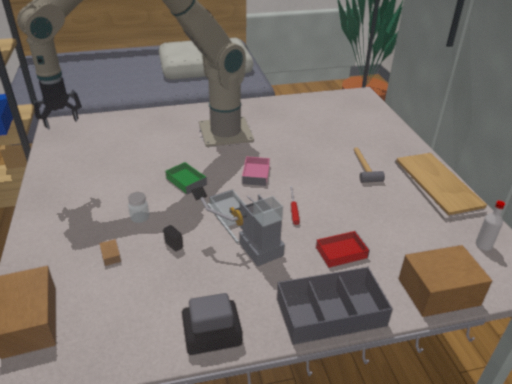

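View pics/t0.png

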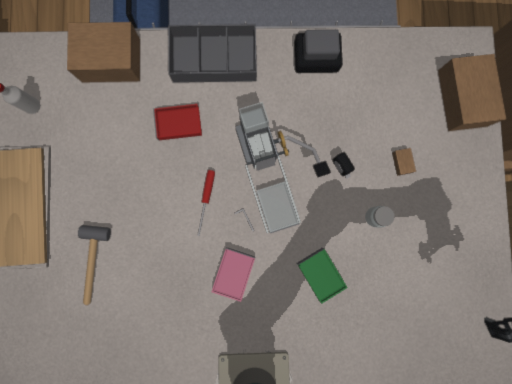

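The top view shows the dispenser near (258,140), the tray at (275,207), the black lever pad at (321,169), with the tape measure right beside the pad at (344,163). Screwdriver is at (207,190), hex key at (246,218). I'll enlarge this region.

Run:
```python
from h import *
im=load('t0'); P,D,c=cloud(im)
x=cv2.imread('pics/t0.png')[95:245,195:365]; cv2.imwrite('pics/t0c.png',cv2.resize(x,None,fx=4,fy=4,interpolation=cv2.INTER_CUBIC)[:600])
np.set_printoptions(precision=0,suppress=True)
px=im['pixels'].astype(int)
m=(px.max(2)<50).astype(np.uint8); m[:95]=0;m[250:]=0
n,l,s,ce=cv2.connectedComponentsWithStats(m)
for i in range(1,n):
  if s[i,4]>20:
    q=P[l==i]; print(ce[i],s[i],np.median(q,0),q.min(0),q.max(0))
# tray region heights
for (u,v) in [(275,205),(258,145),(255,115),(321,169),(300,222),(265,233),(256,192),(291,183),(249,170),(274,163)]: print(u,v,P[v,u],onplane(im,u,v,0))
```

```text
[344. 163.] [333 153  21  23 242] [ 652. -279.   60.] [ 620. -305.   21.] [ 681. -255.   67.]
[321. 169.] [314 162  16  14 155] [ 620. -191.  170.] [ 602. -210.  161.] [ 639. -172.  177.]
275 205 [536. -77.   5.] [536. -78.   0.]
258 145 [704. -28.  87.] [723. -31.   0.]
255 115 [771. -20. 154.] [817. -24.   0.]
321 169 [ 618. -189.  173.] [ 644. -222.    0.]
300 222 [ 483. -153.   -4.] [ 483. -152.    0.]
265 233 [453. -45.   4.] [452. -45.   0.]
256 192 [578. -21.  -2.] [577. -21.   0.]
291 183 [ 603. -129.   -1.] [ 603. -129.    0.]
249 170 [646.  -1.  -2.] [645.  -1.   0.]
274 163 [653. -73.  74.] [665. -78.   0.]
```

View pics/t0c.png

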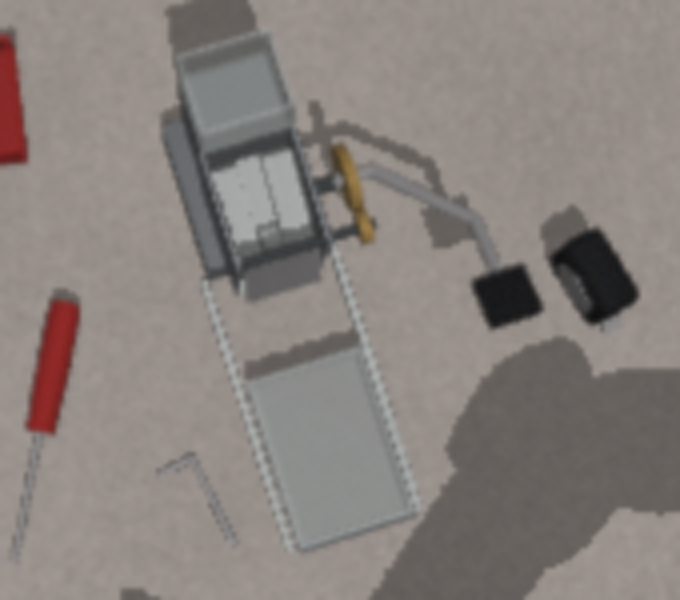

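The crop shows the guides (left from (208,283) to (292,550), right from (338,250) to (415,512)), the tray's grey front at (300,550)–(415,515), and the pad at (507,296).

Run:
```python
from h import *
np.set_printoptions(precision=3,suppress=True)
im=load('t0')
g=lambda u,v,z: onplane(im,195+u/4,95+v/4,z)[:2]
P,D,c=cloud(im)
def g(u,v,z):
    u=195+u/4;v=95+v/4
    d=np.array([cv2.remap(D[...,k].astype(np.float32),np.float32([[u]]),np.float32([[v]]),1)[0,0] for k in range(3)]); return (c+d*(z-c[2])/d[2])[:2]
L0,L1,R0,R1=g(208,283,12),g(292,550,12),g(338,250,12),g(415,512,12)
F0,F1=g(300,550,35),g(415,515,35); pad=g(507,296,168)
for n in('L0','L1','R0','R1','F0','F1','pad'): print(n,eval(n))
a=[np.arctan2(*(p-q)[::-1]) for p,q in((L0,L1),(R0,R1))]; print('yaw',a,np.linalg.norm(L0-L1),np.linalg.norm(L0-R0), np.linalg.norm(F0-F1))
yaw=np.mean(a); e=np.array([np.cos(yaw),np.sin(yaw)]); n=np.array([-e[1],e[0]])
for k in('L0','L1','R0','R1','F0','F1'): print(k,eval(k)@e,eval(k)@n)
print('disp origin from pad',pad+93.7*e+130*n)
print('front tray center',(F0+F1)/2)
# depth-based: points in guide frame, front edge and pad plane
q=P.reshape(-1,3); 
ym=((L0@n)+(R0@n))/2
s=q[:,:2]@e; w=q[:,:2]@n-ym; k=(abs(w)<40)&(s<620)&(s>400)
for lo in range(400,560,10):
    kk=k&(s>=lo)&(s<lo+10)
    if kk.any(): print(lo,np.median(q[kk,2]),np.percentile(q[kk,2],95))
```

```text
L0 [656.806   4.728]
L1 [453.932 -53.467]
R0 [680.062 -94.665]
R1 [ 479.941 -146.655]
F0 [454.181 -58.2  ]
F1 [ 477.619 -143.574]
pad [ 619.099 -191.722]
yaw [np.float64(0.27935027853122973), np.float64(0.2541751634342423)] 211.05599486278754 102.0767523449922 88.5325340172625
L0 634.8205260973268 -168.5802201409812
L1 423.7812515666935 -171.23682946585285
R0 631.0528130699636 -270.58741453355486
R1 424.3059603291996 -267.9848391688482
F0 422.77450077824943 -175.86854114117787
F1 422.8776758893879 -264.40101503869295
disp origin from pad [675.215 -41.62 ]
front tray center [ 465.9   -100.887]
400 0.4227493118215856 4.647373998065971
410 0.5162186605420607 3.5975669587837578
420 34.79130032087362 38.38721237997042
430 4.6875775402810405 8.63643876916452
440 5.016773302408084 8.113751899596267
450 4.554292526223838 8.6641889055324
460 4.980541276862871 8.686712765646028
470 4.359869565830232 7.0510484344939215
480 4.046058580439588 6.978056658603931
490 4.528427079009776 8.719131586563623
500 5.078132717201303 9.51363104373985
510 4.9462140669669825 8.814658393645823
520 4.961152720085867 11.88752643054815
530 4.421607526003347 9.134514368533289
540 5.051029230088576 9.18942141064931
550 28.95554023006428 38.02068103877858
```

Emit:
jog_arm:
  steps:
    - [-1,0,0,0,0,0,0.065]
    - [-1,0.06,-0.085,0,0,0,0]
    - [-1,0.06,-0.085,0,0,0,0]
    - [-1,0.06,-0.085,0,0,0,0]
    - [-1,0.06,-0.085,0,0,0,0]
    - [-1,0.06,-0.085,0,0,0,0]
    - [-1,0.06,-0.085,0,0,0,0]
    - [-1,0.06,-0.085,0,0,0,0]
    - [-1,0.06,-0.085,0,0,0,0]
    - [-1,0.06,-0.085,0,0,0,0]

```text
clock: 1.35
eef_pos: [411.3, -157.3, 404.7]
tool_rot: [3.142, -0.0, 0.268]
force: [1.0, 0.4, 0.5]
width: 0.1
gripper_force: 0.0
```

```bash
cat >> h.py <<'E'
Y=0.267; e=np.array([np.cos(Y),np.sin(Y)]); n=np.array([-e[1],e[0]]); O=np.array([639.,-219.])
def st():
    s=read_state(); p=s['eef_pos']; print('t',round(s['clock'],2),'disp x,y,tipz',np.round([p[:2]@e-O[0],p[:2]@n-O[1],p[2]-173],1),'rot',np.round(s['tool_rot'],3),'F',np.round(s['force'],1),'w',round(s['width'],1))
E
python3 -c "
from h import *
st()"
```

```text
t 1.35 disp x,y,tipz [-283.8  -41.2  231.7] rot [ 3.142 -0.     0.268] F [1.  0.4 0.5] w 0.1
```

Emit:
jog_arm:
  steps:
    - [-1,0.06,-0.082,0,0,0,0]
    - [-1,0,0,0.1,0,0,0]
    - [-1,0,0,0.1,0,0,0]
    - [-1,0,0,0.1,0,0,0]
    - [-1,0,0,0.08,0,0,0]
    - [-1,0,0,0.048,0,0,0]
    - [-1,0,0,0,0,0,0]

```text
clock: 2.22
eef_pos: [428.6, -112.5, 202.3]
tool_rot: [-3.139, 0.015, 0.269]
force: [0.1, 0.3, -0.5]
width: 0.1
gripper_force: 0.0
```

Run:
```python
from h import *
st(); a=save('scene','s1')
x=cv2.imread('pics/s1.png')[120:290,90:330]; cv2.imwrite('pics/s1c.png',cv2.resize(x,None,fx=3.3,fy=3.3,interpolation=cv2.INTER_CUBIC))
```

```text
t 2.23 disp x,y,tipz [-255.3   -2.6   29.3] rot [-3.139  0.015  0.269] F [ 0.1  0.3 -0.5] w 0.1
```

View pics/s1c.png

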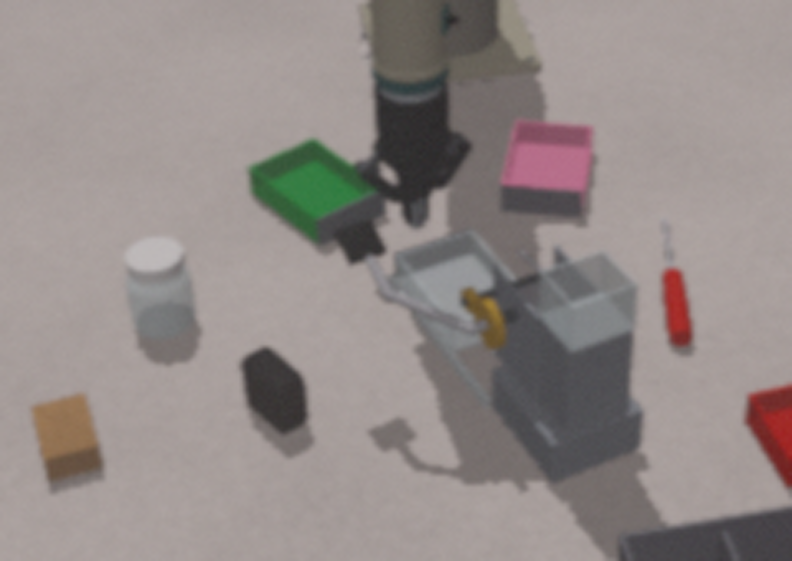

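The fingers (scene crop (415,215)) stand just in front of the tray's front edge at (430,245), clear of the green and pink trays.

Emit:
jog_arm:
  steps:
    - [-1,0.015,-0.004,0,0,0,0]
    - [-1,0.015,0,0.01,0,0,0]
    - [-1,0,0,0.014,0,0,0]
    - [-1,0.01,0,0,0,0,0]
    - [-1,0.015,0,0,0,0,0]
    - [-1,0.015,0,0,0,0,0]
    - [-1,0.015,0,0,0,0,0]
    - [-1,0.015,0,0,0,0,0]
    - [-1,0,0,0,0,0,0]

```text
clock: 3.4
eef_pos: [477.5, -97.0, 190.8]
tool_rot: [-3.141, 0.011, 0.269]
force: [-0.3, 0.9, 0.1]
width: -0.2
gripper_force: 0.0
```

```bash
python3 -c "
from h import *
st()"
```

```text
t 3.4 disp x,y,tipz [-204.    -0.5   17.8] rot [-3.141  0.011  0.269] F [-0.3  0.9  0.1] w -0.2
```

Emit:
jog_arm:
  steps:
    - [-1,0.015,0,0,0,0,0]
    - [-1,0.015,0,0,0,0,0]
    - [-1,0.015,0,0,0,0,0]
    - [-1,0.015,0,0,0,0,0]
    - [-1,0.015,0,0,0,0,0]
    - [-1,0.015,0,0,0,0,0]
    - [-1,0.01,0,0,0,0,0]
    - [-1,0,0,0,0,0,0]

```text
clock: 4.4
eef_pos: [525.4, -83.7, 190.1]
tool_rot: [-3.141, 0.011, 0.269]
force: [0.6, 0.3, 0.1]
width: -0.1
gripper_force: 0.0
```

Run:
```python
from h import *
st(); a=save('top','t1')
x=cv2.imread('pics/t1.png')[95:245,195:365]; cv2.imwrite('pics/t1c.png',cv2.resize(x,None,fx=4,fy=4,interpolation=cv2.INTER_CUBIC))
```

```text
t 4.4 disp x,y,tipz [-154.3   -0.4   17.1] rot [-3.141  0.011  0.269] F [0.6 0.3 0.1] w -0.1
```

View pics/t1c.png

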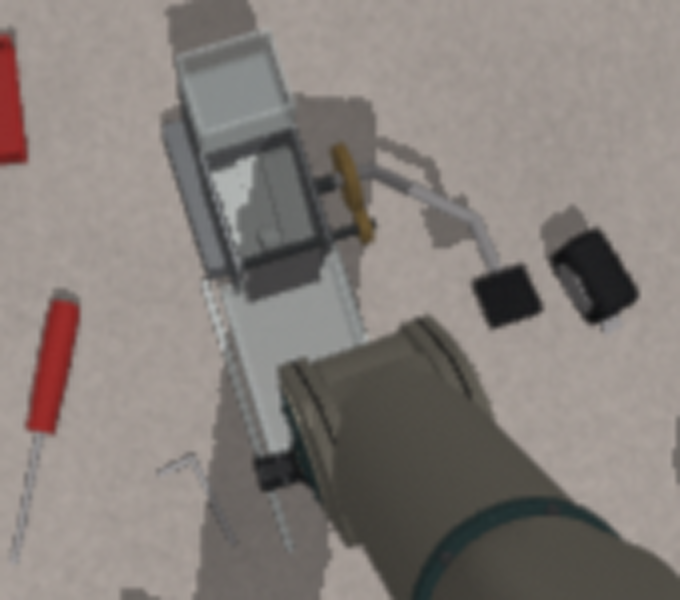

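The tray has moved back with the fingers and is almost under the lid (crop (300,300)); nothing else moved. Pushing on gently to the stop.

Emit:
jog_arm:
  steps:
    - [-1,0.008,0,0,0,0,0]
    - [-1,0.006,0,0,0,0,0]
    - [-1,0.004,0,0,0,0,0]
    - [-1,0,0,0,0,0,0]

```text
clock: 4.95
eef_pos: [533.6, -81.6, 189.9]
tool_rot: [-3.141, 0.012, 0.269]
force: [-0.1, -0.4, 0.6]
width: -0.2
gripper_force: 0.2
```

```bash
python3 -c "
from h import *
st()"
```

```text
t 4.95 disp x,y,tipz [-145.8   -0.5   16.9] rot [-3.141  0.012  0.269] F [-0.1 -0.4  0.6] w -0.2
```

Emit:
jog_arm:
  steps:
    - [-1,0.006,0,0,0,0,0]
    - [-1,0.006,0,0,0,0,0]
    - [-1,0,0,0,0,0,0]

```text
clock: 5.32
eef_pos: [538.1, -80.4, 189.7]
tool_rot: [-3.141, 0.016, 0.268]
force: [-4.7, -1.0, 3.9]
width: -0.3
gripper_force: 2.6
```

```bash
python3 -c "
from h import *
st()"
```

```text
t 5.33 disp x,y,tipz [-141.2   -0.5   16.7] rot [-3.141  0.016  0.268] F [-4.7 -1.   3.9] w -0.3
```

Emit:
jog_arm:
  steps:
    - [-1,0.005,0,0,0,0,0]
    - [-1,0,0,0,0,0,0]

```text
clock: 5.58
eef_pos: [538.9, -80.2, 189.4]
tool_rot: [-3.141, 0.021, 0.268]
force: [-8.5, -1.4, 6.0]
width: 0.4
gripper_force: 4.5
```

```bash
python3 -c "
from h import *
st()"
```

```text
t 5.58 disp x,y,tipz [-140.3   -0.5   16.4] rot [-3.141  0.021  0.268] F [-8.5 -1.4  6. ] w 0.4
```

Emit:
jog_arm:
  steps:
    - [-1,-0.03,0,0,0,0,0]
    - [-1,-0.05,0,0,0,0,0]
    - [-1,0,0,-0.1,0,0,0]
    - [-1,0,0,-0.11,0,0,0]
    - [-1,0,0,-0.11,0,0,0]
    - [-1,0,0,-0.1,0,0,0]
    - [-1,0.06,0.086,0,0,0,0]
    - [-1,0.06,0.086,0,0,0,0]
    - [-1,0.06,0.086,0,0,0,0]
    - [-1,0,0,0,0,0,0]

```text
clock: 6.82
eef_pos: [628.9, -193.1, 398.3]
tool_rot: [3.14, 0.01, 0.264]
force: [-1.0, -0.6, -0.5]
width: -0.2
gripper_force: 0.0
```

Run:
```python
from h import *
st(); a=save('top','t2'); b=save('scene','s2')
x=np.hstack([cv2.imread('pics/%s.png'%f)[r[0]:r[1],r[2]:r[3]] for f,r in(('t2',(95,245,200,350)),('s2',(130,280,160,310)))]); cv2.imwrite('pics/c2.png',cv2.resize(x,None,fx=2.66,fy=2.66,interpolation=cv2.INTER_CUBIC))
P,D,c=cloud(a); q=P.reshape(-1,3); s=q[:,:2]@e-O[0]; w=q[:,:2]@n-O[1]
for lo in range(-150,-115,4):
    k=(s>=lo)&(s<lo+4)&(abs(w)<38)
    if k.any(): print(lo,np.percentile(q[k,2],[20,50,90]).round(),k.sum())
```

```text
t 6.83 disp x,y,tipz [ -83.4 -133.2  225.3] rot [3.14  0.01  0.264] F [-1.  -0.6 -0.5] w -0.2
-150 [-1.  1.  3.] 33
-146 [-1.  1.  4.] 32
-142 [-2.  0.  3.] 34
-138 [-2. -0.  4.] 33
-134 [ 2. 25. 36.] 43
-130 [34. 35. 38.] 37
-126 [ 4.  7. 37.] 20
-122 [4. 5. 7.] 34
-118 [3. 4. 7.] 31
```

View pics/c2.png

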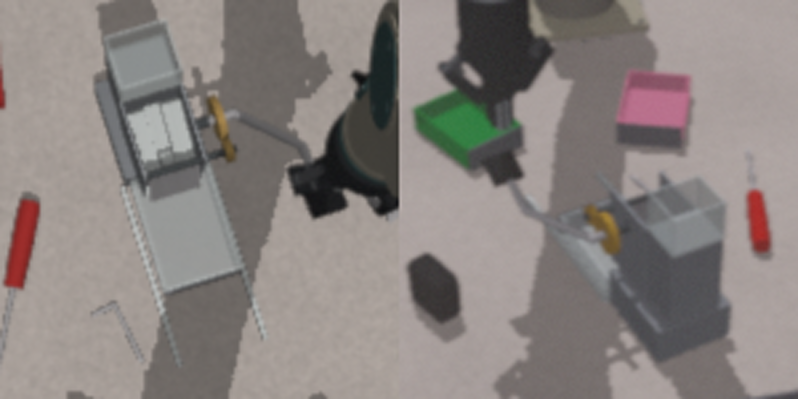

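Tray front edge measures at x≈-133 (home). The fingers hang over the pad (left half (320,190)); the picture shows hopper, lid closed. Correct x by -13 and come down.

Emit:
jog_arm:
  steps:
    - [-1,-0.026,-0.006,0,0,0,0]
    - [-1,0,0,0.04,0,0,0]
    - [-1,0,0,0.04,0,0,0]
    - [-1,0,0,0.02,0,0,0]
    - [-1,0,0,0.014,0,0,0]
    - [-1,0,0,0.014,0,0,0]
    - [-1,0,0,0.014,0,0,0]
    - [-1,0,0,0,0,0,0]

```text
clock: 7.92
eef_pos: [612.6, -190.7, 328.1]
tool_rot: [-3.141, 0.012, 0.268]
force: [-0.3, 0.5, 3.7]
width: 0.1
gripper_force: 1.4
```

```bash
python3 -c "
from h import *
st()"
```

```text
t 7.92 disp x,y,tipz [ -98.4 -126.6  155.1] rot [-3.141  0.012  0.268] F [-0.3  0.5  3.7] w 0.1
```

Contact (3.7 N). Press on down.

Emit:
jog_arm:
  steps:
    - [-1,0,0.004,0.016,0,0,0]
    - [-1,0,0,0.016,0,0,0]
    - [-1,0,0,0.016,0,0,0]
    - [-1,0,0,0.016,0,0,0]
    - [-1,0,0,0.016,0,0,0]
    - [-1,0,0,0.016,0,0,0]
    - [-1,0,0,0.014,0,0,0]
    - [-1,0,0,0.01,0,0,0]
    - [-1,0,0,0,0,0,0]

```text
clock: 9.05
eef_pos: [613.7, -192.2, 268.6]
tool_rot: [3.142, 0.008, 0.269]
force: [0.8, 1.5, 4.7]
width: -0.5
gripper_force: 2.7
```

```bash
python3 -c "
from h import *
st()"
```

```text
t 9.05 disp x,y,tipz [ -97.8 -128.3   95.6] rot [3.142 0.008 0.269] F [0.8 1.5 4.7] w -0.5
```

Emit:
jog_arm:
  steps:
    - [-1,0,0,0.008,0,0,0]
    - [-1,0,0,0.008,0,0,0]
    - [-1,0,0,0.004,0,0,0]
    - [-1,0,0,0,0,0,0]
    - [-1,0,0,0,0,0,0]
    - [-1,0,0,0,0,0,0]
    - [-1,0,0,0,0,0,0]
    - [-1,0,0,0,0,0,0]
    - [-1,0,0,0,0,0,0]
    - [-1,0,0,0,0,0,0]

```text
clock: 10.3
eef_pos: [614.1, -191.9, 263.5]
tool_rot: [3.139, 0.006, 0.269]
force: [-6.2, 2.7, 33.3]
width: -0.2
gripper_force: 16.4
```

Run:
```python
from h import *
st(); a=save('top','t3'); b=save('scene','s3')
x=np.hstack([cv2.imread('pics/%s.png'%f)[r[0]:r[1],r[2]:r[3]] for f,r in(('t3',(120,220,230,330)),('s3',(160,260,190,290)))]); cv2.imwrite('pics/c3.png',cv2.resize(x,None,fx=4,fy=4,interpolation=cv2.INTER_CUBIC))
```

```text
t 10.3 disp x,y,tipz [ -97.3 -128.1   90.5] rot [3.139 0.006 0.269] F [-6.2  2.7 33.3] w -0.2
```

View pics/c3.png

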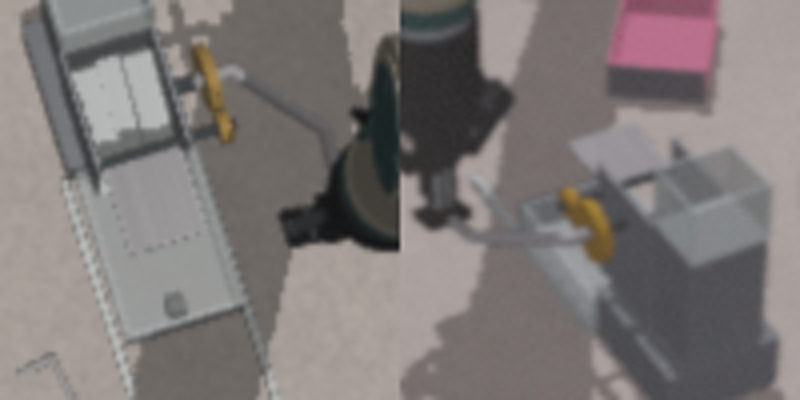

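The lid is open and level (left (155,200)), and one cam lock lies in the tray at (175,305); the second would be hidden under the lid. Hold a bit longer with less force.

Emit:
jog_arm:
  steps:
    - [-1,0,0,-0.006,0,0,0]
    - [-1,0,0,0,0,0,0]
    - [-1,0,0,0,0,0,0]
    - [-1,0,0,0,0,0,0]
    - [-1,0,0,0,0,0,0]
    - [-1,0,0,0,0,0,0]
    - [-1,0,0,0,0,0,0]
    - [-1,0,0,0,0,0,0]

```text
clock: 11.4
eef_pos: [614.0, -192.0, 264.2]
tool_rot: [3.14, 0.007, 0.269]
force: [-2.3, 2.1, 18.6]
width: 0.2
gripper_force: 9.0
```

Run:
```python
from h import *
st(); a=save('top','t4'); P,D,c=cloud(a)
s=P[...,:2]@e-O[0]; w=P[...,:2]@n-O[1]; z=P[...,2]
k=(s<-10)&(s>-125)&(abs(w)<38)&(z>12)&(z<32)
nn,l,S,C=cv2.connectedComponentsWithStats(k.astype(np.uint8))
for i in range(1,nn):
  if S[i,4]>3: print(C[i],S[i,4],s[l==i].mean(),w[l==i].mean(),z[l==i].mean())
```

```text
t 11.4 disp x,y,tipz [ -97.4 -128.2   91.2] rot [3.14  0.007 0.269] F [-2.3  2.1 18.6] w 0.2
[273.4375 195.8125] 32 -115.20207176215266 0.8886114951386066 22.30831671316439
```

Emit:
jog_arm:
  steps:
    - [-1,0,0,-0.005,0,0,0]
    - [-1,0,0,-0.006,0,0,0]
    - [-1,0,0,-0.006,0,0,0]
    - [-1,0,0,-0.006,0,0,0]
    - [-1,0,0,-0.006,0,0,0]
    - [-1,0,0,-0.006,0,0,0]
    - [-1,0,0,-0.006,0,0,0]
    - [-1,0,0,-0.006,0,0,0]
    - [-1,0,0,-0.006,0,0,0]
    - [-1,0,0,0,0,0,0]

```text
clock: 12.7
eef_pos: [612.3, -193.0, 287.9]
tool_rot: [-3.141, 0.013, 0.268]
force: [-3.3, -1.1, 4.2]
width: 0.0
gripper_force: 2.4
```

```bash
cat > cam.py <<'E'
from h import *
import sys
st(); a=save('top',sys.argv[1]); P,D,c=cloud(a)
s=P[...,:2]@e-O[0]; w=P[...,:2]@n-O[1]; z=P[...,2]
k=(s<-5)&(s>-125)&(abs(w)<38)&(z>12)&(z<32)
nn,l,S,C=cv2.connectedComponentsWithStats(k.astype(np.uint8))
for i in range(1,nn):
  if S[i,4]>3: print(C[i],S[i,4],s[l==i].mean(),w[l==i].mean(),z[l==i].mean())
k=(abs(w)<20)&(z>60)
print('lid front x',s[k].min())
E
python3 cam.py t5
```

```text
t 12.7 disp x,y,tipz [ -99.3 -128.7  114.9] rot [-3.141  0.013  0.268] F [-3.3 -1.1  4.2] w 0.0
[268.5 181. ] 6 -67.98355424922066 1.8050580670366496 18.549153461054612
[273.4375 195.8125] 32 -115.21111246983082 0.9036262069940246 22.50726501601785
lid front x -384.33677300428985
```

The second lock appears at x≈-68 too, in the tray. Keep easing up.

Emit:
jog_arm:
  steps:
    - [-1,0,0,-0.006,0,0,0]
    - [-1,0,0,-0.006,0,0,0]
    - [-1,0,0,-0.006,0,0,0]
    - [-1,0,0,-0.006,0,0,0]
    - [-1,0,0,-0.006,0,0,0]
    - [-1,0,0,-0.006,0,0,0]
    - [-1,0,0,-0.006,0,0,0]
    - [-1,0,0,-0.006,0,0,0]
    - [-1,0,0,-0.006,0,0,0]
    - [-1,0,0,-0.006,0,0,0]

```text
clock: 14.0
eef_pos: [613.6, -192.3, 318.3]
tool_rot: [-3.141, 0.01, 0.269]
force: [2.7, -0.5, 2.0]
width: -0.0
gripper_force: 1.6
```

Emit:
jog_arm:
  steps:
    - [-1,0,0,-0.006,0,0,0]
    - [-1,0,0,-0.006,0,0,0]
    - [-1,0,0,-0.006,0,0,0]
    - [-1,0,0,-0.006,0,0,0]
    - [-1,0,0,-0.006,0,0,0]
    - [-1,0,0,-0.006,0,0,0]
    - [-1,0,0,-0.006,0,0,0]
    - [-1,0,0,-0.006,0,0,0]
    - [-1,0,0,-0.006,0,0,0]
    - [-1,0,0,-0.006,0,0,0]

```text
clock: 15.25
eef_pos: [612.9, -192.7, 347.8]
tool_rot: [-3.141, 0.014, 0.268]
force: [1.1, 0.3, 1.0]
width: -0.1
gripper_force: 0.4
```

Emit:
jog_arm:
  steps:
    - [-1,0,0,-0.006,0,0,0]
    - [-1,0,0,-0.01,0,0,0]
    - [-1,0,0,-0.02,0,0,0]
    - [-1,0,0,-0.06,0,0,0]
    - [-1,0,0,-0.06,0,0,0]
    - [-1,-0.06,0.06,0,0,0,0]
    - [-1,-0.06,0.06,0,0,0,0]
    - [-1,-0.06,0.06,0,0,0,0]
    - [-1,0,0,0,0,0,0]

```text
clock: 16.38
eef_pos: [548.8, -307.5, 427.2]
tool_rot: [3.14, 0.015, 0.261]
force: [0.6, 1.0, -0.7]
width: -0.1
gripper_force: 0.0
```

```bash
python3 cam.py t6
python3 - <<'E'
from h import *
b=save('scene','s6')
x=np.hstack([cv2.imread('pics/%s.png'%f)[r[0]:r[1],r[2]:r[3]] for f,r in(('t6',(100,250,195,345)),('s6',(130,280,150,300)))]); cv2.imwrite('pics/c6.png',cv2.resize(x,None,fx=2.66,fy=2.66,interpolation=cv2.INTER_CUBIC))
E
```

```text
t 16.38 disp x,y,tipz [-190.8 -222.4  254.2] rot [3.14  0.015 0.261] F [ 0.6  1.  -0.7] w -0.1
[267.65625 178.40625] 32 -60.09999050175065 2.244198120406109 21.916224220953815
[273.38709677 195.80645161] 31 -115.14096927692486 1.0280547511472296 22.31786867682198
lid front x -32.26993099334277
```

View pics/c6.png

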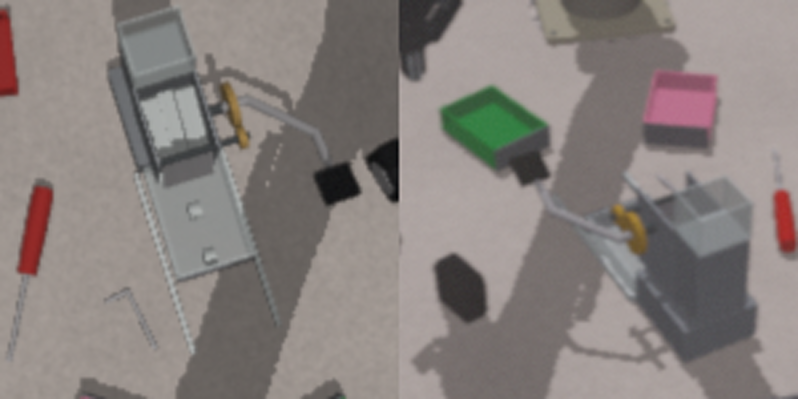

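Both locks lie in the tray ((195,210) and (210,256) in the left half), the lid is closed, the lever is up and the arm is clear.

```bash
python3 -c "
from cell import *
print(finish_job())"
```

```text
the job is handed in; nothing more can be done
None
```

I handed the job in at about 16 s: the tray is home against the stop, both cam locks are in it, the lever is fully up with the lid closed, and the arm is clear; the judge returned no verdict.

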